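# Take the thick cleaning roller out of its stand

## Task

The thick rubber cleaning roller is due for washing. Flip the cam lever on its stand fully open, then lower the roller's axle out of the stand's slots and lay the roller gently in the low grey tray, lying lengthwise, with nothing sticking over the rim.

Things in the scene. Friction and masses are not known exactly. Their poses are not given: they have to be found in the camera images.
- stand: Fixed aluminium stand holding the THICK roller (a twin holds a slim 26 mm one: not wanted). Origin: centre of its 100 x 150 x 12 mm base, on the table; x points away from its open front, y along the axle to the lever side. Two 6 mm side plates at y = +-59 mm, 132 mm high, 112 mm clear between; nothing but the roller there above z = 45 mm. The axle sits at x = 0, z = 105 mm against a rear post.
- slot_mouth (a point): Mid-point, between the plates, of the slots' downward mouths: 25 mm ahead (-x) of the seated axle, z = 92 mm. From a ledge sloping back, the axle is raised 3 mm (bar above, 10 mm free), moved forward into the mouth (30 mm wide), lowered until its centre is below z = 82 mm (a lip hangs ahead, 40 to 48 mm from the seat, down to 92 mm), drawn forward past 65 mm from the seat, and is then free to lift.
- stand_lever (a joint): Cam lever, rad, on the outer face of the +y plate; pivot at x = -14, z = 126 mm of the stand, axis along its y. Near 0 (starts 0 to 0.2) it is shut: upright, leaning 0.26 rad to the front, its steel gate blocking the axle. Grows as its top is pushed back (+x) and down, about 4 N; stays where left. Stop at 1.75, almost level; fully open is over 1.4.
- lever_handle (a point): Centre of the lever's black paddle, 61 mm from the pivot, turning with it. Paddle 42 mm along the lever (40 to 82 mm from the pivot), 10 mm thick, 20 mm wide along the stand's y (y = 63 to 83 mm).
- stand_roller_center (a point): Centre of the thick roller: dark rubber cylinder, diameter 44 mm, 96 mm long, on a steel axle of diameter 10 mm and 142 mm overall length; 0.2 to 0.32 kg. Its y axis lies along the axle, about which it can turn. Grip it across its diameter from above, between the side plates.
- tray_in (a point): Centre of the inner floor (5 mm above the table) of the low grey open tray, fixed to the table: outside 150 mm (x) x 190 mm (y) x 28 mm high, walls and floor 5 mm. The roller lies in it along the tray's y.
Things that resemble listed ones, but are neither listed nor needed, are in the scene too. Leave any orange look-alike of the part that bears tray_in alone.

How it is judged:
By the outcome, as a careful person would: the job done as asked, in the order asked, and still so for the second after the job is handed in, with the robot touching nothing.
It also fails if it takes over 56 s, if anything falls off the work surface, if the arm or the gripper's body presses on something with over 40 N, if the wrist force passes 120 N, or if a joint passes its speed limit or range.

## Robot

A 7-joint arm with a two-finger parallel gripper is mounted at the origin on the work surface. World frame = base frame: x ahead of the robot, y to its left, z up, the work surface at z = 0. Lengths are in m, angles in rad, forces in N, time in s.
With the tool pointing down it reaches from about 0.4 to 0.85 m from the base axis. Payload 6.9 kg.
Tool frame: the origin (TCP) lies midway between the tips of the shut fingers; the grasp point (between the pads) lies 19 mm behind it (env.grip_depth is the distance from the TCP to the grasp point, in m); z points along the fingers, y is the line along which they close (so a half turn about z gives the same grasp; the last joint's range is limited). The gripper opens to 85 mm and grips with 20 to 120 N. Pads are 22 mm wide; open, the fingers measure 114 mm over their backs; the gripper's body (76 mm by 85 mm) begins 54 mm behind the grasp point. The pads swing forward as they close: fully open they stand 13 mm farther back than shut.
Start: joints at [-1.115, 0.507, -0.238, 1.5, 0.126, 1.149, -0.155], TCP at [0.214, 0.587, 0.231] pointing down, gripper open.
Joint ranges: [-3.08, 3.08], [-0.24, 2.05], [-1.43, 1.35], [0, 2.5], [-1.52, 4.66], [0.17, 1.96], [-2.89, 2.89]. Speed limits (rad/s): [2.39, 2.39, 3.14, 3.14, 3.14, 3.14, 3.14].

## Interface

Orientations are given as a rotation vector (axis times angle).
In Python, from cell import env gives the robot as it stands. The module is installed in compiled form; this text tells all that it offers.
- The arm moves only by the tool arm_command, never from a script. Its argument "deltas" is one flat list of numbers, 7 for each row, row after row: the shift along the world's x, y, z in mm, then the turn, a rotation vector about the world's x, y, z in rad, then the closure, from -1 (fully open) to 1 (shut). A call has 1 to 10 rows; each row is the pose to reach, as a shift and turn from the pose commanded when the call began; what a row does not reach only later rows make up. A row lasts 1/12 s, in which the tool goes at most 41.7 mm and 7.16 degrees, less where a joint would pass 70% of its speed; a pose out of reach is approached as far as the arm can. A call with a gripper value outside its range is refused whole. The fingers move at their own pace and stop on an object; the grip force is fixed at half the most. Time passes only in rows, so rows that repeat a pose let the fingers close. It gives the time, the measured TCP pose, the force, the opening and the grip force at its end, in the units of the state.
- env.read_state(): the state, without advancing time (a new reading comes with each control period).
- env.get_image(name): name is "scene" or "side" or "wrist"; returns a dict with "pixels" (384x512x3 uint8, blue, green, red), "vertical_fov" (degrees; the focal length in pixels is half the picture's height over the tangent of half this angle, whatever the lens; pixels are square), "cx", "cy" (the principal point, pixels), "view" (4x4, takes a point from world to camera coordinates); the wrist camera has in their place "tool_from_camera" (4x4, takes a point from camera to tool coordinates, whose origin is the TCP and whose axes are the flange's). Camera axes: x right, y up, looking along -z (the intrinsics and any distortion apply to the point x, -y, -z); pixel columns grow to the right and rows downward; lengths in m; the calibration is good to about 2 mm. A picture is of the moment at which its call begins: read the wrist's pose just before it. There is no depth.
- env.finish_job(): hands the job in; it is judged then, once.
Trained networks look in a picture, given as the dict that the camera call returned (one of the last four; its "shot" number tells which), for a name from the list of things; names that differ only in an ending like _2 or _b are one class to them, and where a whole thing is asked for, a point or a joint stands for the part that bears it (a point fixed in the world has none). Each returns a list of dicts, best first, with "conf" (0 to 1); they miss things now and then, are a little off and sometimes report something else, mostly with a low value. They report only what shows in the picture. A call takes as long as a camera call. They do not tell look-alikes from the thing itself.
- env.regions_of(picture, thing): "region" (384x512 bool, what is visible of it) and "extent" ([left, top, right, bottom] in pixels, round what is visible of it).
The state is a dict: "time": time; "joint_positions": joint angles; "joint_velocities": joint speeds; "joint_torque": joint torques, N m; "position": TCP position; "tool_rot": TCP orientation; "force": force on the tool from outside, world axes, zero at the start; "moment": the same for the moment, N m; "width": finger opening in m; "finger_force": force on a finger pad.
Only numpy, scipy, OpenCV 4.12 (cv2) and the standard library are available. Lean on these libraries where they do the work, as an engineer would, in place of code of your own. Each camera call takes 0.05 s, during which the arm holds its last target. There are 200 camera calls.

## Working session

There is one attempt and no reset: what is moved stays moved. The work goes in short steps, Python scripts to look and compute and a tool call to move; the robot and the scene stay as the last step left them, time stands still between calls to the robot, and variables do not carry over. Pictures are saved under pics/ and viewed, at most 10 in all, crops included, and the job is handed in when it is done.

Besides the shell and the picture viewer there is one more tool, called after "Request:" as name(argument=value, ...) on one line, values as JSON. arm_command: Moves the arm, as the interface text tells. Its arguments: {"type":"object","properties":{"deltas":{"type":"array","items":{"type":"number"}}},"required":["deltas"]}

```bash
mkdir -p pics; cat > h.py <<'E'
from cell import env
import numpy as np, cv2, pickle
def shoot(n):
    s=env.read_state(); p=env.get_image(n); return s,p
def save(p,f): cv2.imwrite('pics/'+f,p['pixels'])
E
python3 - <<'E'
from h import *
for n in ["scene","side"]:
    s,p=shoot(n); save(p,n+'0.png')
    print({k:(v if k!='pixels' else 0) for k,v in p.items()})
    for t in ["stand","tray_in","stand_lever","stand_roller_center","lever_handle"]:
        print(n,t,[(r['extent'],round(r['conf'],2),int(r['region'].sum())) for r in env.regions_of(p,t)])
a=cv2.imread('pics/scene0.png');b=cv2.imread('pics/side0.png')
print(s['position'],s['tool_rot'],s['width'],env.grip_depth)
E
```

```text
{'pixels': 0, 'vertical_fov': 45.61254818924891, 'cx': 255.52662460375325, 'cy': 193.13351131704036, 'view': array([[ 0.26486449,  0.96428187,  0.00269837, -0.1476587 ],
       [-0.59096619,  0.16011138,  0.7906474 ,  0.14565736],
       [ 0.76197491, -0.21100906,  0.6122658 , -1.38760887],
       [ 0.        ,  0.        ,  0.        ,  1.        ]]), 'shot': 1}
scene stand [([214.6, 191.7, 290.6, 301.6], 0.66, 3437)]
scene tray_in [([315.6, 157.8, 406.5, 211.9], 0.87, 3037), ([315.3, 218.6, 425.3, 289.1], 0.76, 5111)]
scene stand_lever [([277.0, 190.2, 286.2, 229.1], 0.82, 285), ([210.4, 191.7, 291.6, 298.1], 0.35, 3400)]
scene stand_roller_center [([214.0, 227.1, 279.8, 258.1], 0.7, 1192)]
scene lever_handle [([278.8, 186.6, 288.0, 228.6], 0.56, 271)]
{'pixels': 0, 'vertical_fov': 52.28368120781302, 'cx': 254.70385791920629, 'cy': 189.92825397118054, 'view': array([[ 0.9027836 , -0.42959949, -0.02064102, -0.3729616 ],
       [ 0.26087007,  0.50878787,  0.82041557, -0.24936298],
       [-0.34194822, -0.74604234,  0.57139499, -0.85541734],
       [ 0.        ,  0.        ,  0.        ,  1.        ]]), 'shot': 2}
side stand [([273.3, 153.8, 330.1, 255.6], 0.96, 2252)]
side tray_in [([140.2, 158.4, 208.9, 210.2], 0.92, 2138), ([226.9, 157.3, 285.9, 205.6], 0.59, 1846)]
side stand_lever [([280.3, 153.5, 288.5, 190.4], 0.49, 153)]
side stand_roller_center [([286.8, 185.3, 322.6, 217.3], 0.69, 551)]
side lever_handle [([277.6, 150.4, 289.5, 190.2], 0.66, 197)]
[0.21416668 0.58697291 0.23098198] [-5.46597314e-01 -3.09358174e+00  9.93593621e-04] 0.08513289788525188 0.0187
```

View pics/scene0.png

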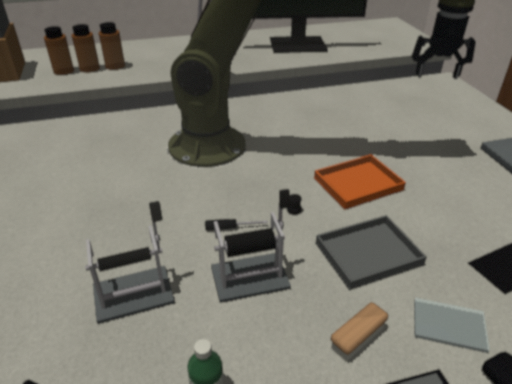

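View pics/side0.png

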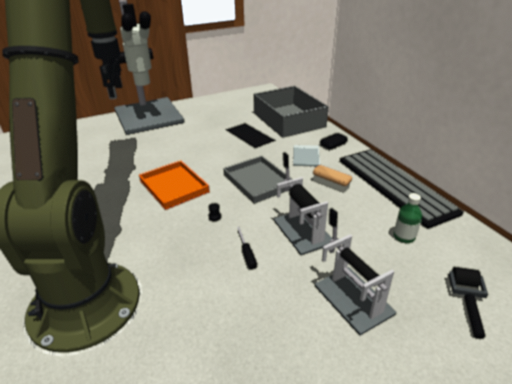

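Candidates: stands with rollers at scene (250,255) [thick roller, about 22 px high] and (130,275) [slim]. Trays: grey (370,250), orange (360,180), deep box at (420,380). I choose the stand at (250,255) and the grey tray at (370,250), and check them in a close crop.

```bash
cat >> h.py <<'E'
def proj(p,P):
    P=np.atleast_2d(P); V=np.array(p['view']); c=P@V[:3,:3].T+V[:3,3]
    f=p['pixels'].shape[0]/2/np.tan(np.radians(p['vertical_fov']/2))
    return np.c_[p['cx']+f*c[:,0]/-c[:,2], p['cy']-f*c[:,1]/-c[:,2]]
def w(pose,L):
    x,y,a=pose; L=np.atleast_2d(L).astype(float); R=np.array([[np.cos(a),-np.sin(a)],[np.sin(a),np.cos(a)]])
    return np.c_[L[:,:2]@R.T+[x,y], L[:,2]]
def box(x0,x1,y0,y1,z0,z1): return np.array([[x,y,z] for x in(x0,x1) for y in(y0,y1) for z in(z0,z1)])/1000
def ray(p,u,v,z):
    V=np.array(p['view']); f=192/np.tan(np.radians(p['vertical_fov']/2))
    d=V[:3,:3].T@np.array([(u-p['cx'])/f,-(v-p['cy'])/f,-1]); o=-V[:3,:3].T@V[:3,3]
    return o+d*(z-o[2])/d[2]
E
python3 - <<'E'
from h import *
from scipy.optimize import minimize
P={}
for n in ["scene","side"]:
    P[n]=env.get_image(n)
pickle.dump(P,open('p0.pkl','wb'))
R={n:env.regions_of(P[n],"tray_in") for n in P}
def pick(n):  # grey one
    return [r for r in R[n] if np.ptp(P[n]['pixels'][r['region']].mean(0))<40][0]['region']
M={n:pick(n) for n in P}
B=box(-75,75,-95,95,0,28)
def mask(n,pose):
    m=np.zeros((384*4,512*4),np.uint8); h=cv2.convexHull((proj(P[n],w(pose,B))*4+1.5).round().astype(np.int32)); cv2.fillConvexPoly(m,h,1); return cv2.resize(m*1.0,(512,384),interpolation=cv2.INTER_AREA)
def cost(q,ns):
    c=0
    for n in ns:
        m=mask(n,q); r=M[n]; c+=1-np.minimum(m,r).sum()/np.maximum(m,r).sum()
    return c
for ns in (['scene'],['side'],['scene','side']):
    v,u=np.nonzero(M[ns[0]]); x0=ray(P[ns[0]],u.mean(),v.mean(),.01)
    best=min((minimize(cost,[x0[0],x0[1],a],args=(ns,),method='Nelder-Mead',options=dict(initial_simplex=np.array([[x0[0],x0[1],a],[x0[0]+.02,x0[1],a],[x0[0],x0[1]+.02,a],[x0[0],x0[1],a+.2]]))) for a in (-.6,-.3,0,.3,.6)),key=lambda r:r.fun)
    print(ns,best.x.round(4),best.fun)
a=cv2.resize(P['scene']['pixels'][180:310,200:300],None,fx=4.5,fy=4.5,interpolation=cv2.INTER_CUBIC)
b=cv2.resize(P['side']['pixels'][145:260,265:340],None,fx=4.5,fy=4.5,interpolation=cv2.INTER_CUBIC)
o=np.zeros((585,450+338,3),np.uint8);o[:a.shape[0],:450]=a;o[:b.shape[0],450:450+b.shape[1]]=b
cv2.imwrite('pics/crop1.png',o)
E
```

```text
['scene'] [0.5509 0.2631 0.1116] 0.02706265880435299
['side'] [0.5474 0.2665 0.1123] 0.11669456791548805
['scene', 'side'] [0.5496 0.2645 0.1103] 0.1590598298717849
```

View pics/crop1.png

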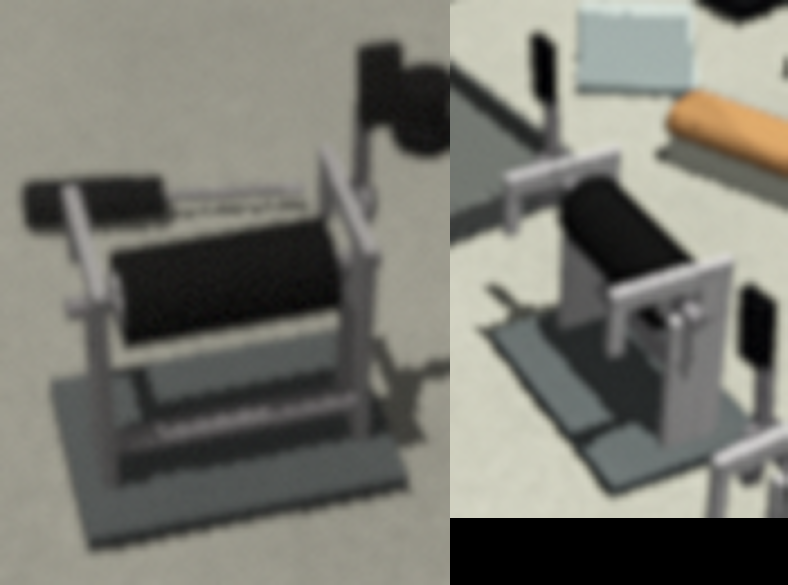

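```bash
python3 - <<'E'
from h import *
from scipy.optimize import least_squares
P=pickle.load(open('p0.pkl','rb'))
f=lambda c,o:np.array([(c[0]+.5)/4.5-.5+o[0],(c[1]+.5)/4.5-.5+o[1]])
sc=[((90,540),(50,-75,12)),((407,480),(50,75,12)),((55,382),(-50,-75,12))]
si=[((485,330),(-50,75,12)),((612,485),(-50,-75,12)),((752,418),(50,-75,12))]
obs=[('scene',f(c,(200,180)),np.array(l)/1000) for c,l in sc]+[('side',f((c[0]-450,c[1]),(265,145)),np.array(l)/1000) for c,l in si]
def res(q,k): return np.concatenate([(proj(P[n],w(q,l))[0]-u) for n,u,l in obs if n in k])
for k in (['scene'],['side'],['scene','side']):
    r=least_squares(res,[.5,0,0.1],args=(k,)); print(k,r.x.round(4),r.fun.round(1))
q=r.x
# look-through: region centroids
pts={'roller':(0,0,105),'pivot':(-14,66,126),'pad0.1':(-14-61*np.sin(.16),73,126+61*np.cos(.16)),'plate+top rear':(0,59,132)}
for k,l in pts.items(): print(k,w(q,np.array(l)/1000).round(4),proj(P['scene'],w(q,np.array(l)/1000)).round(1),proj(P['side'],w(q,np.array(l)/1000)).round(1))
E
```

```text
['scene'] [ 0.5502 -0.0097 -0.0319] [-0.6  0.3  1.3  0.1 -0.8 -0.6]
['side'] [ 0.5465 -0.0049  0.0223] [-1.6 -0.4 -0.4 -0.9  1.9  1. ]
['scene', 'side'] [ 0.5483 -0.0084 -0.0171] [ 0.3 -0.2  1.8 -1.2 -0.7 -0.9  0.2 -0.6 -0.6 -0.4  2.8  2.5]
roller [[ 0.5483 -0.0084  0.105 ]] [[250.3 242. ]] [[304.2 199.7]]
pivot [[0.5354 0.0578 0.126 ]] [[280.6 224. ]] [[286.8 181. ]]
pad0.1 [[0.5258 0.065  0.1862]] [[283.7 197. ]] [[282.7 160.4]]
plate+top rear [[0.5493 0.0506 0.132 ]] [[279.4 226.9]] [[293.  179.1]]
```

Request:
arm_command(deltas=[236,-557,149,0,0,-1.22,1,236,-557,149,0,0,-1.22,1,236,-557,149,0,0,-1.22,1,236,-557,149,0,0,-1.22,1,236,-557,149,0,0,-1.22,1,236,-557,149,0,0,-1.22,1,236,-557,149,0,0,-1.22,1,236,-557,149,0,0,-1.22,1,236,-557,149,0,0,-1.22,1,236,-557,149,0,0,-1.22,1])

```text
time: 1.63
position: [0.3723, 0.2127, 0.3318]
tool_rot: [-2.227, -2.215, -0.002]
force: [1.8, 0.4, -0.4]
width: -0.0004
finger_force: 0.0
```

Request:
arm_command(deltas=[78,-183,48,0,0,0,1,78,-183,48,0,0,0,1,78,-183,48,0,0,0,1,78,-183,48,0,0,0,1,78,-183,48,0,0,0,1,78,-183,48,0,0,0,1,78,-183,48,0,0,0,1])

```text
time: 2.22
position: [0.4507, 0.0295, 0.3794]
tool_rot: [2.225, 2.216, 0.001]
force: [0.5, 0.5, -0.9]
width: -0.0002
finger_force: 0.0
```

```bash
python3 - <<'E'
from h import *
from scipy.spatial.transform import Rotation as Ro
s,p=shoot('wrist'); 
print(s['position'],s['tool_rot'],Ro.from_rotvec(s['tool_rot']).as_matrix().round(3)); print(np.array(p['tool_from_camera']).round(3),p['vertical_fov'],p['cx'],p['cy'])
pickle.dump((s,p),open('w1.pkl','wb'));
for t in ["stand","stand_lever","stand_roller_center","lever_handle"]:
    print(t,[(r['extent'],round(r['conf'],2),int(r['region'].sum())) for r in env.regions_of(p,t)])
cv2.imwrite('pics/w1.png',cv2.resize(p['pixels'],(800,600),interpolation=cv2.INTER_CUBIC))
E
```

```text
[0.45065107 0.02952311 0.37942424] [2.22516742e+00 2.21623918e+00 1.27675418e-03] [[ 0.004  1.     0.001]
 [ 1.    -0.004 -0.   ]
 [-0.     0.001 -1.   ]]
[[ 0.001  0.953  0.303  0.077]
 [ 1.    -0.    -0.001 -0.   ]
 [-0.001  0.303 -0.953 -0.142]
 [ 0.     0.     0.     1.   ]] 69.02763092247115 254.67775781417868 190.04515553431136
stand [([278.2, 130.3, 342.2, 224.1], 0.76, 3114), ([304.9, 130.7, 328.9, 148.2], 0.26, 321), ([271.0, 1.5, 370.1, 68.9], 0.18, 6019)]
stand_lever [([303.2, 131.9, 328.7, 147.2], 0.78, 281), ([270.8, 0.8, 368.3, 67.5], 0.39, 6048)]
stand_roller_center [([300.6, 147.0, 337.4, 215.2], 0.7, 1866)]
lever_handle [([306.1, 129.5, 328.8, 152.9], 0.87, 330)]
```

View pics/w1.png

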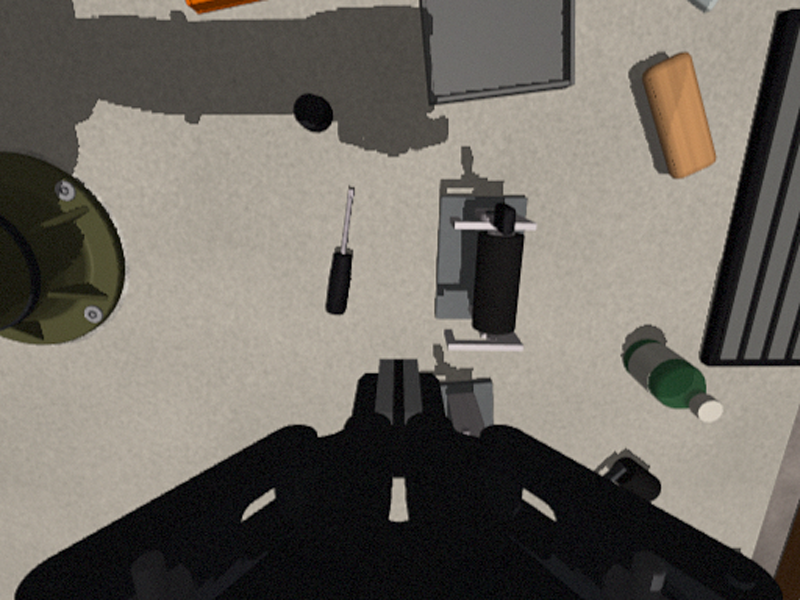

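```bash
cat >> h.py <<'E'
from scipy.spatial.transform import Rotation as Ro
def wview(s,p):
    T=np.eye(4);T[:3,:3]=Ro.from_rotvec(s['tool_rot']).as_matrix();T[:3,3]=s['position']
    p['view']=np.linalg.inv(T@np.array(p['tool_from_camera'])); return p
E
python3 - <<'E'
from h import *
s,p=pickle.load(open('w1.pkl','rb')); p=wview(s,p)
g=lambda u,v,z:ray(p,(u+.5)/1.5625-.5,(v+.5)/1.5625-.5,z)
for nm,u,v,z in [('c-+',440,195,.012),('c++',527,197,.012),('base left low',436,318,.012),('pl+L',455,222,.132),('pl+R',536,223,.132),('pl-L',447,346,.132),('pl-R',522,345,.132),
 ('r+L',481,234,.105),('r+R',523,234,.105),('r-L',474,331,.105),('r-R',518,333,.105),('pad base L',496,226,.15),('padtop L',496,206,.2),('padtop R',514,206,.2), ('padtop mid/bot',506,233,.2),('tray BL',432,103,.028),('tray BR',572,85,.028)]:
    print(nm,g(u,v,z)[:2].round(4))
P=pickle.load(open('p0.pkl','rb'))
B=np.array([[-75,-95,28],[75,-95,28]])/1000
print(w((.5496,.2645,.1103),B))
E
```

```text
c-+ [0.4994 0.0663]
c++ [0.599  0.0637]
base left low [ 0.4983 -0.0833]
pl+L [0.5019 0.0522]
pl+R [0.574 0.051]
pl-L [ 0.4984 -0.0677]
pl-R [ 0.5713 -0.067 ]
r+L [0.5308 0.0369]
r+R [0.5711 0.0367]
r-L [ 0.529  -0.0631]
r-R [ 0.5744 -0.0655]
pad base L [0.5345 0.0511]
padtop L [0.5223 0.073 ]
padtop R [0.5354 0.073 ]
padtop mid/bot [0.531  0.0534]
tray BL [0.4872 0.161 ]
tray BR [0.631  0.1776]
[[0.48551303 0.16182157 0.028     ]
 [0.6346015  0.17833304 0.028     ]]
```

Wrist view shows the thick roller at (498,283), the paddle at (505,217), and the tray at (500,50). The stand fit agrees across all views: (0.5495, -0.009), yaw -0.02. The tray is at (0.550, 0.264), yaw 0.11. I start with the lever.

Request:
arm_command(deltas=[39,37,-100,0,0,-0.016,1,39,37,-193,0,0,-0.016,1,39,37,-193,0,0,-0.016,1,39,37,-193,0,0,-0.016,1,39,37,-193,0,0,-0.016,1,39,37,-193,0,0,-0.016,1,39,37,-193,0,0,-0.016,1,39,37,-193,0,0,-0.016,1])

```text
time: 3.13
position: [0.4896, 0.0688, 0.1876]
tool_rot: [2.237, 2.205, 0.002]
force: [-0.3, -1.5, -0.5]
width: -0.0001
finger_force: 0.0
```

Request:
arm_command(deltas=[20,-1,0,0,0,0,1,35,-1,-1,0,0,0,1,45,-1,-1,0,0,0,1,54,-1,-2,0,0,0,1,63,-1,-5,0,0,0,1,71,-1,-9,0,0,0,1,78,-1,-14,0,0,0,1,85,-1,-21,0,0,0,1,91,-1,-29,0,0,0,1,95,-1,-37,0,0,0,1])

```text
time: 3.97
position: [0.5856, 0.067, 0.1484]
tool_rot: [2.237, 2.203, 0.001]
force: [-1.3, -2.8, 5.0]
width: -0.0002
finger_force: 2.2
```

Request:
arm_command(deltas=[3,0,-7,0,0,0,1,3,0,-10,0,0,0,1,3,0,-11,0,0,0,1])

```text
time: 4.22
position: [0.5877, 0.0679, 0.1373]
tool_rot: [2.238, 2.205, 0.001]
force: [1.7, -2.2, 4.3]
width: 0.0002
finger_force: 1.8
```

Request:
arm_command(deltas=[0,0,42,0,0,0,1,0,0,80,0,0,0,0,-38,-76,143,0,0,0,-1,-38,-76,143,0,0,0,-1,-38,-76,143,0,0,0,-1,-38,-76,143,0,0,0,-1,-38,-76,143,0,0,0,-1,-38,-76,143,0,0,0,-1])

```text
time: 4.88
position: [0.5487, -0.0065, 0.2802]
tool_rot: [-2.235, -2.205, -0.001]
force: [0.4, 0.0, -0.8]
width: 0.0838
finger_force: 0.0
```

```bash
python3 - <<'E'
from h import *
s,p=shoot('wrist'); p=wview(s,p)
print(s['position'],s['tool_rot'],s['width'])
pickle.dump((s,p),open('w2.pkl','wb'));
for t in ["lever_handle","stand_roller_center"]:
    print(t,[(r['extent'],round(r['conf'],2),int(r['region'].sum())) for r in env.regions_of(p,t)])
q=(.5495,-.009,-.02)
th=1.75-.30
L={'pad':(-14+61*np.sin(th),73,126+61*np.cos(th)),'pivot':(-14,65,126),'roll+':(0,48,105),'roll-':(0,-48,105),'pl+':(0,59,132),'pl-':(0,-59,132)}
for k,l in L.items(): print(k,(proj(p,w(q,np.array(l)/1000))[0]*1.5625).round())
cv2.imwrite('pics/w2.png',cv2.resize(p['pixels'],(800,600),interpolation=cv2.INTER_CUBIC))
E
```

```text
[ 0.54869602 -0.00654548  0.28021019] [-2.23459720e+00 -2.20536617e+00 -5.55356720e-04] 0.08378313577562091
lever_handle [([217.1, 99.6, 324.6, 124.1], 0.64, 1182)]
stand_roller_center [([234.5, 113.2, 276.8, 223.4], 0.67, 3298)]
pad [473. 169.]
pivot [378. 181.]
roll+ [399. 204.]
roll- [398. 329.]
pl+ [400. 191.]
pl- [398. 357.]
```

View pics/w2.png

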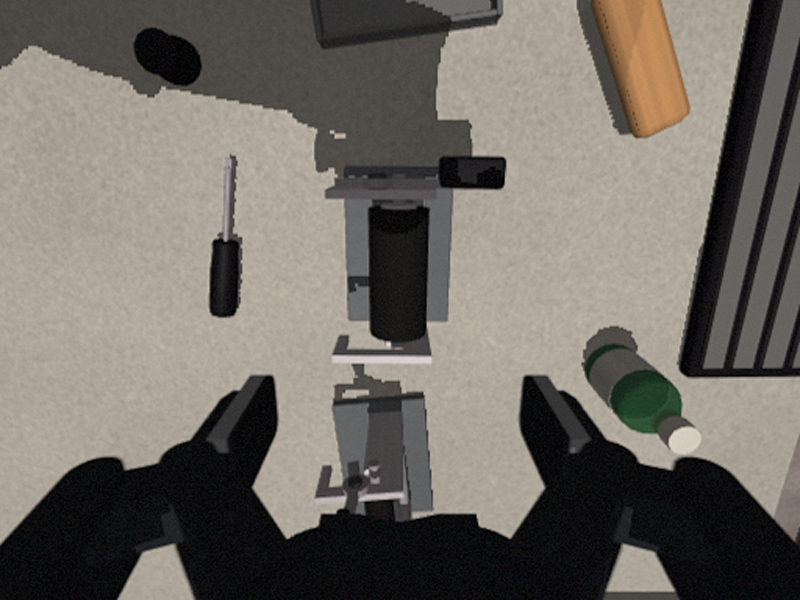

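Lever lies level: the paddle is at (472,171) where an open lever is predicted at (473,169). Roller (398,272) is also as predicted. Now descending over the roller.

Request:
arm_command(deltas=[0,0,-40,0,0,0,-1,0,0,-80,0,0,0,-1,0,0,-110,0,0,0,-1,0,0,-110,0,0,0,-1,0,0,-110,0,0,0,-1])

```text
time: 5.45
position: [0.5482, -0.0076, 0.1696]
tool_rot: [-2.235, -2.204, 0.005]
force: [1.1, -0.3, 0.5]
width: 0.0853
finger_force: 0.0
```

```bash
python3 - <<'E'
from h import *
s,p=shoot('wrist'); p=wview(s,p)
print(s['position'],s['tool_rot'],s['width'],s['force'])
q=(.5495,-.009,-.02)
L={'roll+':(0,48,105),'roll-':(0,-48,105),'pl+':(0,59,132),'pl-':(0,-59,132)}
for k,l in L.items(): print(k,(proj(p,w(q,np.array(l)/1000))[0]*1.5625).round())
print([(np.array(r['extent'])*1.5625,r['conf']) for r in env.regions_of(p,'stand_roller_center')])
cv2.imwrite('pics/w3.png',cv2.resize(p['pixels'],(800,600),interpolation=cv2.INTER_CUBIC))
E
```

```text
[ 0.54822715 -0.00762613  0.16961953] [-2.23491907 -2.20370874  0.00499292] 0.08526035063388286 [ 1.14365062 -0.32060125  0.52091365]
roll+ [401. 225.]
roll- [400. 403.]
pl+ [402. 207.]
pl- [400. 453.]
[(array([350.15625, 177.5    , 449.0625 , 432.65625]), 0.57)]
```

View pics/w3.png

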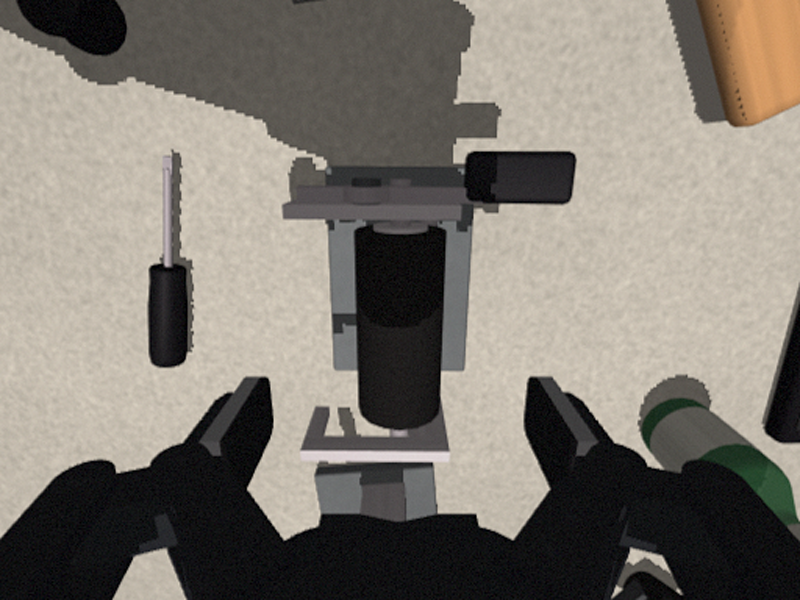

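Request:
arm_command(deltas=[1,-1,-30,0,0,0,-1,1,-1,-60,0,0,0,-1,1,-1,-75,0,0,0,-1,1,-1,-85,0,0,0,-1,1,-1,-85,0,0,0,-1,1,-1,-85,0,0,0,-1])

```text
time: 6.05
position: [0.5511, -0.0094, 0.0873]
tool_rot: [2.237, 2.204, 0.002]
force: [-0.2, 0.2, 1.1]
width: 0.0852
finger_force: 0.0
```

Request:
arm_command(deltas=[0,0,0,0,0,0,0,0,0,0,0,0,0,0.3,0,0,0,0,0,0,1,0,0,0,0,0,0,1,0,0,0,0,0,0,1,0,0,0,0,0,0,1,0,0,0,0,0,0,1,0,0,0,0,0,0,1,0,0,0,0,0,0,1])

```text
time: 6.8
position: [0.5487, -0.0094, 0.0867]
tool_rot: [-2.237, -2.203, 0.002]
force: [-5.3, 0.5, 7.5]
width: 0.0427
finger_force: 59.6
```

Request:
arm_command(deltas=[0,0,2,0,0,0,1,0,0,4,0,0,0,1,0,0,5,0,0,0,1,0,0,5,0,0,0,1])

```text
time: 7.13
position: [0.5486, -0.0093, 0.0905]
tool_rot: [-2.236, -2.203, 0.003]
force: [-5.1, -0.0, -2.3]
width: 0.0425
finger_force: 61.5
```

Request:
arm_command(deltas=[-5,0,0,0,0,0,1,-10,0,0,0,0,0,1,-10,0,0,0,0,0,1])

```text
time: 7.38
position: [0.5397, -0.0095, 0.0912]
tool_rot: [2.238, 2.204, 0.001]
force: [-0.4, 0.3, -1.8]
width: 0.0425
finger_force: 61.6
```

Request:
arm_command(deltas=[-6,0,0,0,0,0,1,-12,0,0,0,0,0,1,-16,0,0,0,0,0,1,-16,0,0,0,0,0,1])

```text
time: 7.72
position: [0.5229, -0.0094, 0.091]
tool_rot: [-2.238, -2.204, 0.001]
force: [-0.5, 0.2, -2.9]
width: 0.0422
finger_force: 61.6
```

Request:
arm_command(deltas=[0,0,-8,0,0,0,1,0,0,-16,0,0,0,1,0,0,-24,0,0,0,1,0,0,-31,0,0,0,1,0,0,-33,0,0,0,1,0,0,-33,0,0,0,1])

```text
time: 8.22
position: [0.5235, -0.0094, 0.0568]
tool_rot: [-2.237, -2.204, 0.002]
force: [0.4, 0.4, -2.3]
width: 0.0426
finger_force: 61.6
```

Request:
arm_command(deltas=[-10,0,0,0,0,0,1,-20,0,0,0,0,0,1,-30,0,0,0,0,0,1,-40,1,0,0,0,0,1,-50,1,0,0,0,0,1,-58,1,0,0,0,0,1,-58,1,0,0,0,0,1])

```text
time: 8.8
position: [0.4644, -0.0085, 0.058]
tool_rot: [-2.237, -2.204, 0.002]
force: [-0.4, 0.2, -2.7]
width: 0.0426
finger_force: 61.6
```

Request:
arm_command(deltas=[-1,0,20,0,0,0,1,-1,0,50,0,0,0,1,-1,0,85,0,0,0,1,-1,0,120,0,0,0,1,-1,0,120,0,0,0,1])

```text
time: 9.22
position: [0.469, -0.009, 0.1839]
tool_rot: [2.234, 2.199, 0.012]
force: [1.3, -0.5, -3.6]
width: 0.0425
finger_force: 62.2
```

Request:
arm_command(deltas=[20,40,0,0,0,0.125,1,40,110,0,0,0,0.125,1,60,170,0,0,0,0.125,1,82,230,0,0,0,0.125,1,82,273,-30,0,0,0.125,1,82,273,-70,0,0,0.125,1,82,273,-80,0,0,0.125,1,82,273,-80,0,0,0.125,1,82,273,-80,0,0,0.125,1,82,273,-80,0,0,0.125,1])

```text
time: 10.05
position: [0.5462, 0.2653, 0.0959]
tool_rot: [-2.093, -2.342, 0.005]
force: [0.1, -1.2, -2.6]
width: 0.0423
finger_force: 61.8
```

```bash
python3 - <<'E'
from h import *
s,p=shoot('wrist'); p=wview(s,p)
print(s['position'],s['tool_rot'],s['width'],s['force'])
q=(.5496,.2645,.110)
for l in box(-75,75,-95,95,28,28)[::2]: print((proj(p,w(q,l))[0]*.78125).round())
o=cv2.resize(p['pixels'],(400,300),interpolation=cv2.INTER_AREA)
sc=env.get_image('scene')['pixels'][120:310,250:503]
o=np.hstack([o,cv2.resize(sc,(400,300),interpolation=cv2.INTER_CUBIC)])
cv2.imwrite('pics/w4.png',o)
E
```

```text
[0.54624877 0.26534004 0.09588167] [-2.09280065 -2.34165254  0.00467211] 0.0423085685721291 [ 0.08568339 -1.17602955 -2.60977911]
[137. 235.]
[119.  59.]
[266. 236.]
[287.  59.]
```

View pics/w4.png

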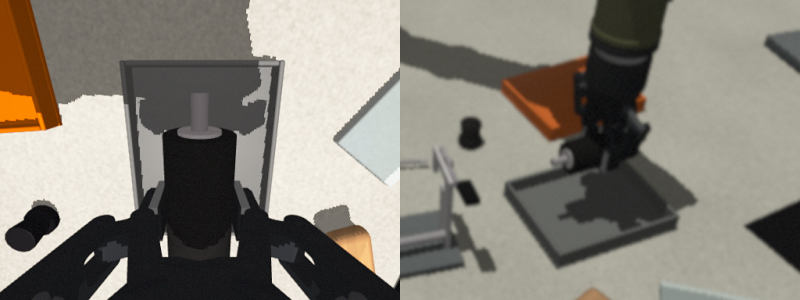

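The roller hangs centred over the grey tray and parallel to it: tray corners are at (119,59) and (287,59), as predicted. Lowering.

Request:
arm_command(deltas=[3,0,-20,0,0,0,1,3,0,-40,0,0,0,1,3,0,-58,0,0,0,1,3,0,-70,0,0,0,1,3,0,-75,0,0,0,1,3,0,-75,0,0,0,1])

```text
time: 10.65
position: [0.5501, 0.2636, 0.0227]
tool_rot: [-2.097, -2.339, 0.001]
force: [-0.1, -0.4, -2.8]
width: 0.042
finger_force: 62.1
```

Request:
arm_command(deltas=[0,0,-3,0,0,0,1,0,0,-6,0,0,0,1,0,0,-8,0,0,0,1,0,0,-8,0,0,0,1])

```text
time: 10.98
position: [0.5501, 0.2647, 0.0151]
tool_rot: [2.096, 2.34, 0.001]
force: [-0.1, -0.1, -3.5]
width: 0.0423
finger_force: 62.1
```

Request:
arm_command(deltas=[0,0,-2,0,0,0,1,0,0,-3,0,0,0,1,0,0,-3,0,0,0,1])

```text
time: 11.23
position: [0.5499, 0.2647, 0.0118]
tool_rot: [-2.096, -2.34, 0.0]
force: [1.0, 1.0, -2.5]
width: 0.0429
finger_force: 62.1
```

Request:
arm_command(deltas=[0,0,-2,0,0,0,1,0,0,-2,0,0,0,1,0,0,-2,0,0,0,1])

```text
time: 11.48
position: [0.55, 0.2646, 0.0098]
tool_rot: [-2.096, -2.34, 0.0]
force: [-0.1, -0.3, -3.3]
width: 0.0422
finger_force: 62.1
```

Request:
arm_command(deltas=[0,0,-1,0,0,0,1,0,0,-1,0,0,0,1])

```text
time: 11.65
position: [0.5502, 0.2647, 0.0091]
tool_rot: [2.096, 2.34, 0.0]
force: [-0.2, -0.5, -2.1]
width: 0.0423
finger_force: 62.4
```

Request:
arm_command(deltas=[0,0,-1,0,0,0,1,0,0,-1,0,0,0,1])

```text
time: 11.82
position: [0.5502, 0.2647, 0.009]
tool_rot: [2.096, 2.34, 0.001]
force: [-3.1, -1.0, 8.0]
width: 0.0425
finger_force: 63.3
```

Request:
arm_command(deltas=[0,0,0.5,0,0,0,0.1,0,0,0.5,0,0,0,-0.1,0,0,0.5,0,0,0,-0.3,0,0,0.5,0,0,0,-0.5,0,0,0.5,0,0,0,-0.6,0,0,0.5,0,0,0,-0.6])

```text
time: 12.32
position: [0.5501, 0.2646, 0.0084]
tool_rot: [2.096, 2.34, 0.0]
force: [0.1, -0.4, 0.1]
width: 0.068
finger_force: 0.0
```

Request:
arm_command(deltas=[0,0,15,0,0,0,-0.6,0,0,35,0,0,0,-0.6,0,0,70,0,0,0,-0.6,0,0,105,0,0,0,-0.6,-20,0,140,0,0,0,-0.6,-100,0,170,0,0,0,-0.6,-100,0,170,0,0,0,-0.6,-100,0,170,0,0,0,-0.6])

```text
time: 12.98
position: [0.4443, 0.2654, 0.1808]
tool_rot: [-2.09, -2.341, -0.0]
force: [-0.4, -0.2, -0.4]
width: 0.0687
finger_force: 0.0
```

```bash
python3 - <<'E'
from h import *
s,p=shoot('wrist')
print(s['position'],s['width'],s['force'])
sc=env.get_image('scene')['pixels'][150:310,200:440]
o=np.hstack([cv2.resize(p['pixels'],(400,300),interpolation=cv2.INTER_AREA),cv2.resize(sc,(400,300),interpolation=cv2.INTER_CUBIC)])
cv2.imwrite('pics/w5.png',o)
E
```

```text
[0.44426379 0.26535767 0.18075729] 0.06865104561617515 [-0.41159362 -0.18897397 -0.37930795]
```

View pics/w5.png

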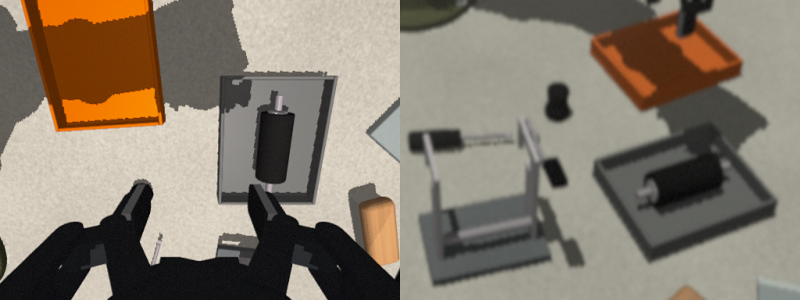

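The roller lies lengthwise in the grey tray at (275,147) in the wrist view, inside the rim. The lever is still open, at (555,172) in the scene crop. Handing in.

```bash
python3 -c "
from cell import env
print(env.finish_job())"
```

```text
the job is handed in; nothing more can be done
None
```

The lever is fully open, the thick roller is out of the stand and lying lengthwise inside the rim of the grey tray, and the job was handed in at about 13 s; no verdict came back.

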